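# Open the jar clamp with its ratchet release

### The arm

A 6-joint arm with a two-finger parallel gripper is mounted at the origin on the work surface. World frame = base frame: x ahead of the robot, y to its left, z up, the work surface at z = 0. Lengths are in m, angles in degrees, forces in N, time in s.
With the tool pointing down it reaches from about 0.3 to 0.75 m from the base axis. Payload 8.5 kg.
Tool frame: the origin (TCP) lies at the very end of the fingers, on their centre line; the grasp point (between the pads) lies 19 mm behind it; z points along the fingers, y is the line along which they close (so a half turn about z gives the same grasp; the last joint's range is limited). The gripper opens to 85 mm and grips with 20 to 120 N. Pads are 22 mm wide; open, the fingers measure 114 mm over their backs; the gripper's body (76 mm by 85 mm) begins 54 mm behind the grasp point. The pads swing forward as they close: fully open they stand 13 mm farther back than shut.
Start: joints at [-81.377, 21.807, 74.336, -0, 83.858, -12.336], TCP at [0.197, -0.514, 0.231] pointing down, gripper open.
Joint ranges: [-178.18, 178.18], [-50.72, 133.34], [12.68, 142.11], [-81.47, 261.47], [9.98, 163.14], [-165.26, 165.26]. Speed limits (degrees/s): [136.94, 136.94, 180, 180, 180, 180].

### API

Orientations are given as a 3x3 rotation matrix whose columns are the frame's x, y, z axes.
In Python, from workcell import readout, grab_frame, hand_in, finder gives the robot as it stands.
- The arm moves only by the tool play_rows, never from a script. Its arguments are lists of equal length, an entry for each row: "delta_rot": the turn, a rotation vector about the world's x, y, z in rad, a list of three; "translation": the shift along the world's x, y, z in mm, a list of three; "gripper": the closure, from 0 (fully open) to 1 (shut). In form: {"delta_rot": [[ax, ay, az], ...], "translation": [[tx, ty, tz], ...], "gripper": [gripper, ...]}. A call has 1 to 5 rows; each row shifts and turns the commanded pose from where the row before left it; what a row does not reach is not made up. A row lasts 1/10 s, in which the tool goes at most 50 mm and 8.59 degrees, less where a joint would pass 70% of its speed; a pose out of reach is approached as far as the arm can. A call is refused whole if a number of a shift passes 50 or a number of a turn 0.15, either way. A call with a gripper value outside its range is refused whole. The fingers move at their own pace and stop on an object; "squeeze" is the grip in N (left out, the last holds). Time passes only in rows, so rows that do not move let the fingers close. It gives the time, the measured TCP pose, the force, the opening and the grip force at its end, in the units of the state.
- readout.state(): the state, without advancing time (a new reading comes with each control period).
- grab_frame(name): name is "scene" or "top"; returns a dict with "frame" (384x512x3 uint8, red, green, blue), "vertical_fov" (degrees; the focal length in pixels is half the picture's height over the tangent of half this angle, whatever the lens; pixels are square), "cx", "cy" (the principal point, pixels), "R" (3x3) and "t" (3): a world point X has camera coordinates R X + t. Camera axes: x right, y down, z forward; pixel columns grow to the right and rows downward; lengths in m; the calibration is good to about 2 mm. A picture is of the moment at which its call begins. There is no depth.
- hand_in(): hands the job in; it is judged then, once.
Trained networks look in the newest picture that a camera, given by its name, has taken for a name from the list of things; names that differ only in an ending like _2 or _b are one class to them, and where a whole thing is asked for, a point or a joint stands for the part that bears it (a point fixed in the world has none). Each returns a list of dicts, best first, with "p" (0 to 1); they miss things now and then, are a little off and sometimes report something else, mostly with a low value. They report only what shows in the picture. A call takes as long as a camera call. They do not tell look-alikes from the thing itself.
- finder.silhouettes(camera, thing): "mask" (384x512 bool, what is visible of it) and "box" ([left, top, right, bottom] in pixels, round what is visible of it).
- finder.spot_point(camera, thing): "uv" ([column, row] in pixels: a listed point, or the origin of a listed thing).
The state is a dict: "time_s": time; "q": joint angles; "qd": joint speeds; "tau": joint torques, N m; "position": TCP position; "eef_rot": TCP orientation; "ft_force": force on the tool from outside, world axes, zero at the start; "wrist_torque": the same for the moment, N m; "opening": opening from 0.0 (shut) to 1.0 (fully open); "grip_force": force on a finger pad.
Only numpy, scipy, OpenCV 4.12 (cv2) and the standard library are available. Lean on these libraries where they do the work, as an engineer would, in place of code of your own. Each camera call takes 0.05 s, during which the arm holds its last target. There are 200 camera calls.

### The job

Free the glass jar in the counter clamp: first press the red ratchet release all the way down (it stays down), then push the blue sliding jaw back along its bar, away from the jar, until it meets the white end stop. Use only the fingertips, do not lift anything, leave the jar standing where it is and leave the mug, measuring cup, colander and spatula alone; finish clear of everything.

Things in the scene. Friction and masses are not known exactly. Their poses are not given: they have to be found in the camera images.
- clamp: Jar clamp, screwed down to the counter: white base plate 100 x 285 x 12 mm with a steel toothed bar along it. Origin on the counter under the middle of the base's width; its y axis runs along the bar and points the way the jaw opens, x across it, z up. Along y: fixed white jaw (80 mm wide, top at z 75 mm) from y -140 to -121 mm with its rubber pad, then the jar, then the sliding jaw, then the white end stop (60 mm wide, top at z 72 mm) from y 114 to 129 mm.
- jaw (a joint): How far (m) the blue sliding jaw has been pushed open along the clamp's +y: 0 closed on the jar, 0.075 fully open against the end stop. Starts between 0 and 0.010. With the release up, a ratchet tooth blocks it at about 0.012; with the release down it slides against about 2 N of friction plus slight damping and stays where it is left.
- jaw_face (a point): Centre of the bare upper part of the sliding jaw's upright blue plate, on the side that looks at the jar (normal: clamp -y), 115 mm above the counter; it moves with the jaw. The plate is 80 mm wide, 10 mm thick and its top is at 132 mm; on this face it is flat and bare from 84 mm up, and above the jar nothing stands in front of it.
- release (a joint): How far (m) the red release has been pressed down: 0 up (ratchet locked), 0.010 fully down. The ratchet lets go from about 0.006. It takes about 4 N, has no return spring and stays where it is pressed to.
- release_top (a point): Centre of the top of the red release pad, 36 x 36 mm, on top of the sliding jaw's blue block (block top at 85 mm), 40 mm behind the back of the upright plate; it moves with the jaw. Its top is 98 mm above the counter when up, 88 mm when fully pressed; press straight down.
- jar: Short glass jar with a brass-coloured twist cap, 70 mm diameter, 75 mm high, loose, standing on the clamp's base plate between the jaws, so its top is about 87 mm above the counter. Origin at the centre of its underside, z up.
- mug: White ceramic mug, 80 mm across, 90 mm high, handle to its +y. Loose. Origin at the centre of its underside, z up.
- cup: Stainless steel measuring cup, 76 mm across, 55 mm high, with a flat handle reaching 110 mm to its +y. Loose. Origin at the centre of its underside, z up.
- colander: Red plastic colander, 200 mm across, 85 mm high, a loop handle at either side. Loose. Origin at the centre of its underside, z up.
- spatula: Green silicone spatula, 250 mm long, lying flat along its x axis, handle to -x. Loose.
There are look-alikes about, which are no part of the job. Of the things shaped like the jar, the glass one is meant.

How it is judged (in metres and radians):
On the way, in this order (a step that is already met when the one before it is completed fails the run):
1. the release is pressed fully down (over 7.5 of 10 mm) while the jaw is still closed (value of joint release above 0.0075 m and value of joint jaw below 0.018 m), for 0.1 s.
2. the jaw is pushed back to the end stop (value of joint jaw above 0.071 m), for 0.1 s.
At the end, for the whole second after the job is handed in: The jaw stands within 5 mm of fully open and at rest, the release is down (over 7.5 of 10 mm), the jar stands upright at rest within 15 mm of where it was, and the mug, cup, colander and spatula are within 20 mm of where they were (value of joint jaw above 0.07 m and value of joint release above 0.0075 m and velocity of joint jaw below 0.01 m/s and distance of jar from where it was at the start of the episode below 0.015 m and angle between jar's own z axis and vertical below 0.1 rad and linear speed of jar below 0.02 m/s and distance of each of mug, cup, colander, spatula from where it was at the start of the episode below 0.02 m); the robot touches nothing.
It fails at once if the jar is lifted more than 10 mm off the clamp's base (height (world z) of jar above 0.022 m).
It fails at once if the jar is tipped or shoved more than 15 mm (angle between jar's own z axis and vertical above 0.25 rad or distance of jar from where it was at the start of the episode above 0.015 m).
It fails at once if the jaw is forced past the ratchet with the release up (value of joint jaw above 0.02 m and value of joint release below 0.005 m).
It fails at once if the mug, measuring cup, colander or spatula is lifted, carried or shoved more than 20 mm, or one of the first three is tipped (distance of any of mug, cup, colander, spatula from where it was at the start of the episode above 0.02 m or angle between any of mug, cup, colander's own z axis and vertical above 0.3 rad).
It also fails if it takes over 35 s, if anything falls off the work surface, if the arm or the gripper's body presses on something with over 40 N, if the wrist force passes 120 N, or if a joint passes its speed limit or range.

## Working session

There is one attempt and no reset: what is moved stays moved. The work goes in short steps, Python scripts to look and compute and a tool call to move; the robot and the scene stay as the last step left them, time stands still between calls to the robot, and variables do not carry over. Pictures are saved under pics/ and viewed, at most 10 in all, crops included, and the job is handed in when it is done.

Besides the shell and the picture viewer there is one more tool, called as name(argument=value, ...) on one line, values as JSON. play_rows: Moves the arm, as the interface text tells. Its arguments: {"type":"object","properties":{"delta_rot":{"type":"array"},"translation":{"type":"array"},"gripper":{"type":"array"},"squeeze":{"type":"number"}},"required":["delta_rot","translation","gripper"]}

```bash
mkdir -p pics
cat > h.py <<'E'
import numpy as np, cv2
from workcell import readout, grab_frame, hand_in, finder
def K(f):
    h,w=f["frame"].shape[:2]; fl=h/2/np.tan(np.radians(f["vertical_fov"])/2)
    return np.array([[fl,0,f["cx"]],[0,fl,f["cy"]],[0,0,1]])
def ray(f,uv):
    R=np.array(f["R"]);t=np.array(f["t"]);d=R.T@np.linalg.inv(K(f))@[uv[0],uv[1],1];return -R.T@t,d/np.linalg.norm(d)
def atz(f,uv,z):
    c,d=ray(f,uv);return c+d*(z-c[2])/d[2]
def proj(f,X):
    p=K(f)@(np.array(f["R"])@X+np.array(f["t"]));return p[:2]/p[2]
def save(f,n,box=None,s=1):
    im=f["frame"][...,::-1]
    if box: im=im[box[1]:box[3],box[0]:box[2]]
    cv2.imwrite("pics/"+n,cv2.resize(im,None,fx=s,fy=s,interpolation=cv2.INTER_CUBIC))
E
python3 - <<'E'
from h import *
s=readout.state();print(s)
F={}
for c in("scene","top"):
    f=F[c]=grab_frame(c);print(c,f["vertical_fov"],f["cx"],f["cy"],(-np.array(f["R"]).T@f["t"]).round(3))
    for n,z in(("jaw_face",.115),("release_top",.098),("jar",.012),("clamp",0),("mug",0),("cup",0),("colander",0),("spatula",0)):
        for d in finder.spot_point(c,n)[:3]: print(n,round(d["p"],2),np.round(d["uv"],1),atz(f,d["uv"],z).round(3))
a=np.hstack([F["scene"]["frame"],F["top"]["frame"]])
save(F["scene"],"a.png",s=1.5);save(F["top"],"b.png",s=1.5)
E
```

```text
{'time_s': 0.0, 'q': array([-8.13774593e+01,  2.18417111e+01,  7.43861330e+01,  6.64584011e-04,
        8.38566639e+01, -1.23356793e+01]), 'qd': array([-0.04345838,  0.0654406 , -0.0079647 ,  0.00177428,  0.06404831,
       -0.05099421]), 'tau': array([ 7.75595508e-04, -4.48462486e+01, -2.31278765e+01, -7.39128473e-05,
        4.86427685e-03, -3.68621880e-07]), 'position': array([ 0.19668438, -0.51331485,  0.2306969 ]), 'eef_rot': array([[ 9.33841981e-01,  3.57685772e-01, -2.09727607e-04],
       [ 3.57685684e-01, -9.33840896e-01,  1.46000146e-03],
       [ 3.26369534e-04, -1.43842722e-03, -9.99998912e-01]]), 'ft_force': array([-0.26461218, -0.24120479, -0.830608  ]), 'wrist_torque': array([0.00162305, 0.00538258, 0.01226294]), 'grip_force': 0.0, 'opening': 0.999736147724041}
scene 53.723924487191624 256.15305066021585 197.37239846589134 [1.34  0.155 0.812]
jaw_face 0.98 [270.5 186.1] [0.527 0.081 0.115]
jar 0.96 [312.3 261.1] [0.693 0.217 0.012]
jar 0.74 [253.7 213.7] [0.541 0.036 0.012]
jar 0.63 [181.5 266. ] [ 0.763 -0.121  0.012]
clamp 0.89 [280.6 219.8] [0.542 0.118 0.   ]
mug 0.61 [238.3 259.5] [0.709 0.02  0.   ]
cup 0.97 [273.7 185.4] [0.388 0.079 0.   ]
colander 0.91 [185.  207.5] [ 0.536 -0.179  0.   ]
spatula 0.64 [370.  199.5] [0.407 0.389 0.   ]
top 48.73796289238147 259.60055675137795 191.86032999810357 [0.393 0.03  1.308]
jaw_face 0.79 [242.9 192.1] [0.541 0.08  0.115]
release_top 0.58 [226.1 189.4] [0.552 0.129 0.098]
release_top 0.55 [260.9 140.8] [0.694 0.027 0.098]
jar 0.86 [255.8 194.2] [0.547 0.044 0.012]
jar 0.8 [309.5 128. ] [ 0.754 -0.127  0.012]
jar 0.73 [201.3 156. ] [0.67  0.213 0.012]
clamp 0.68 [231.2 195.2] [0.547 0.121 0.   ]
clamp 0.54 [225.8 189.6] [0.564 0.138 0.   ]
mug 0.74 [265.9 140.4] [0.719 0.01  0.   ]
cup 0.58 [243.7 243.1] [0.398 0.084 0.   ]
colander 0.6 [325.8 197.2] [ 0.536 -0.172  0.   ]
spatula 0.76 [145.6 238.1] [0.418 0.385 0.   ]
```

View pics/a.png

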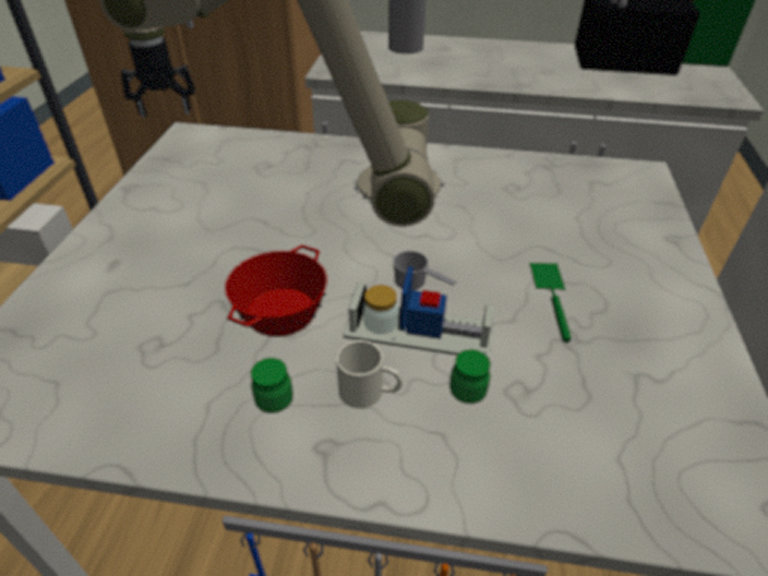

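View pics/b.png

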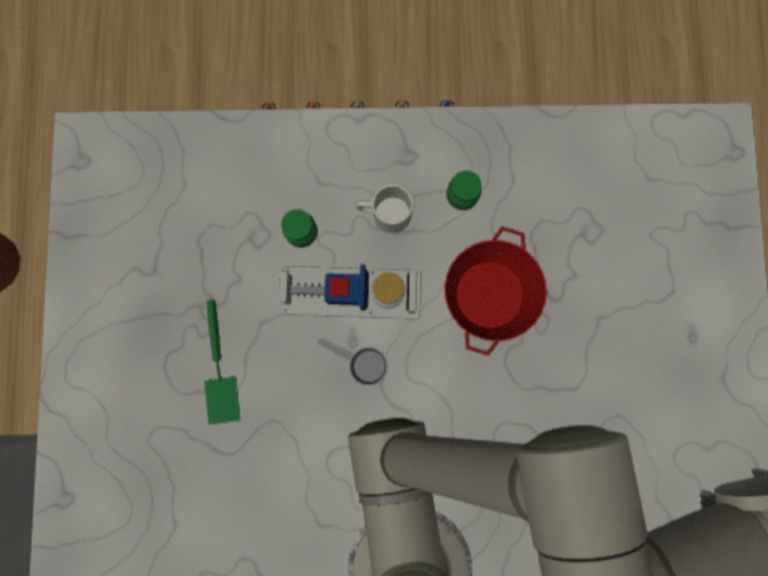

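The scene picture shows the clamp at about (280,213) with the brass-capped glass jar at (254,207). The top picture shows the red release at (226,192), the blue plate at (242,191) and the jar cap at (259,193). Possible confusions (native pixels):
- **Jar:** the green jars at top (309,127) and (199,152) are look-alikes. The glass jar with the brass cap is the one in the clamp.
- **Release:** the colander at (327,193) is also red. The release is the small red square on the blue block.

Next I'll measure and take one close crop.

```bash
cat > m.py <<'E'
from h import *
def blob(f,kind):
    x0,y0,x1,y1=kind[1]; h=cv2.cvtColor(f["frame"],cv2.COLOR_RGB2HSV)[y0:y1,x0:x1].astype(int)
    H,S,V=h[...,0],h[...,1],h[...,2]
    m=((H<8)|(H>172)) if kind[0]=="r" else ((H>105)&(H<130)) if kind[0]=="b" else ((H>10)&(H<28))
    m&=(S>110)&(V>50)
    n,l,s,c=cv2.connectedComponentsWithStats(m.astype(np.uint8)); i=1+np.argmax(s[1:,4]); return c[i]+[x0,y0],s[i]+[x0,y0,0,0,0]
E
python3 - <<'E'
from m import *
B={"scene":(228,175,335,240),"top":(180,172,284,216)}
for c in B:
    f=grab_frame(c); save(f,"c_%s.png"%c,B[c],7)
    for k,z in(("r",.098),("b",.132),("y",.087)):
        u,s=blob(f,(k,B[c])); print(c,k,u.round(1),s,atz(f,u,z).round(4))
        if k=="b" and c=="top":
            # plate corners at z .132 : box right column
            print("plate front-top",[atz(f,(s[0]+s[2],v),.132).round(4) for v in(s[1],s[1]+s[3])], [atz(f,(s[0],s[1]+s[3]/2),.085).round(4)])
E
```

```text
scene r [286.5 198.5] [281 194  13  11 109] [0.5529 0.13   0.098 ]
scene b [277.7 199.6] [268 178  29  42 331] [0.5984 0.1083 0.132 ]
scene y [253.1 197.8] [242 190  22  17 277] [0.5531 0.0354 0.087 ]
top r [225.5 190.9] [220 185  12  12 135] [0.5479 0.1307 0.098 ]
top b [232.3 192.7] [217 177  27  29 348] [0.5382 0.1086 0.132 ]
plate front-top [array([0.5821, 0.0756, 0.132 ]), array([0.5003, 0.0764, 0.132 ])] [array([0.5481, 0.1564, 0.085 ])]
top y [258.4 191.6] [249 182  20  20 313] [0.5456 0.0359 0.087 ]
```

View pics/c_top.png

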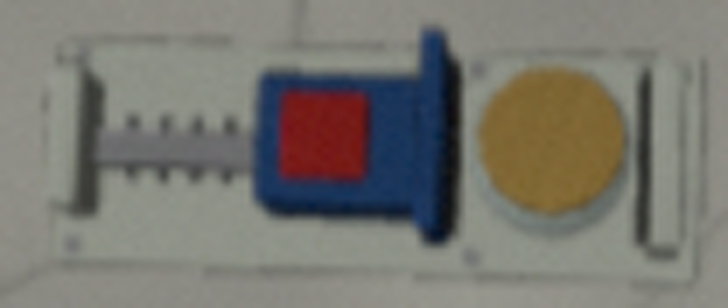

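View pics/c_scene.png

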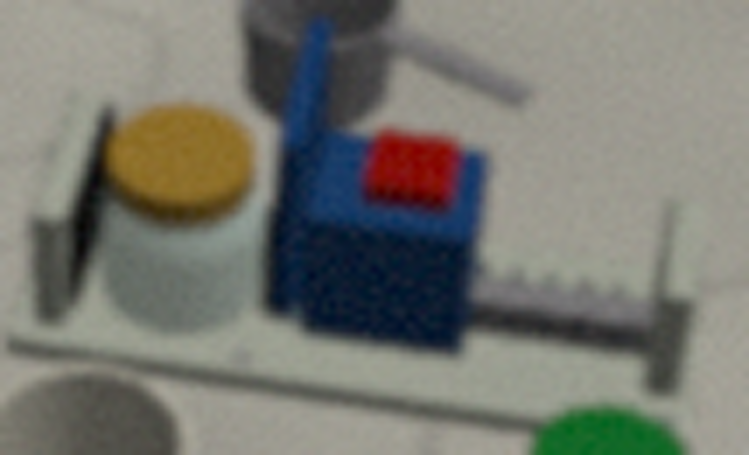

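The crops confirm the red pad on the blue block beside the glass, brass-capped jar. The pad centre is about (0.548, 0.131) and the plate front is at y≈0.08, about 40 mm plus 10 mm plate thickness ahead of it, as described. The clamp's y axis is turned about 1.8° from world y. I'll travel at z≈0.22 with the gripper shut.

play_rows(translation=[[12,22,0],[23,43,0],[23,43,0],[23,43,0],[23,43,0]], delta_rot=[[0,0,-0.025],[0,0,-0.025],[0,0,-0.025],[0,0,-0.025],[0,0,-0.025]], gripper=[1,1,1,1,1])

```text
time_s: 1.5
position: [0.3012, -0.3179, 0.2314]
eef_rot: [[0.972, 0.237, 0.0], [0.237, -0.972, -0.0], [0.0, 0.0, -1.0]]
ft_force: [1.0, -1.1, -0.7]
opening: 0.144
grip_force: 0.0
```

play_rows(translation=[[23,43,0],[23,43,0],[23,43,0],[23,43,0],[23,43,0]], delta_rot=[[0,0,-0.025],[0,0,-0.025],[0,0,-0.025],[0,0,-0.025],[0,0,-0.025]], gripper=[1,1,1,1,1])

```text
time_s: 2.0
position: [0.4163, -0.1027, 0.2316]
eef_rot: [[0.993, 0.114, 0.001], [0.114, -0.993, -0.0], [0.001, 0.001, -1.0]]
ft_force: [0.4, -0.5, -0.2]
opening: -0.003
grip_force: 0.0
```

play_rows(translation=[[23,43,0],[23,43,0],[23,43,0],[23,43,0],[23,43,0]], delta_rot=[[0,0,-0.025],[0,0,-0.025],[0,0,-0.025],[0,0,-0.025],[0,0,-0.025]], gripper=[1,1,1,1,1])

```text
time_s: 2.5
position: [0.5313, 0.1125, 0.2314]
eef_rot: [[1.0, -0.01, 0.0], [-0.01, -1.0, -0.0], [0.0, 0.0, -1.0]]
ft_force: [0.9, -1.5, 1.0]
opening: 0.004
grip_force: 0.0
```

play_rows(translation=[[9,10,-10],[9,9,-40],[0,0,-40],[0,0,-15],[0,0,0]], delta_rot=[[0,0,-0.02],[0,0,0],[0,0,0],[0,0,0],[0,0,0]], gripper=[1,1,1,1,1])

```text
time_s: 3.0
position: [0.5476, 0.1295, 0.1241]
eef_rot: [[1.0, -0.029, -0.005], [-0.029, -1.0, -0.0], [-0.005, 0.0, -1.0]]
ft_force: [-0.5, 0.2, 1.2]
opening: -0.002
grip_force: 0.0
```

Run:
```python
from m import *
f=grab_frame("scene");g=grab_frame("top")
save(f,"d1.png",(220,150,340,240),6)
p=readout.state()["position"];print(p,proj(f,p),proj(f,[.549,.131,.098]))
```

```text
[0.54919721 0.12939192 0.12712471] [287.12550264 189.77248055] [287.02231632 197.61457805]
```

View pics/d1.png

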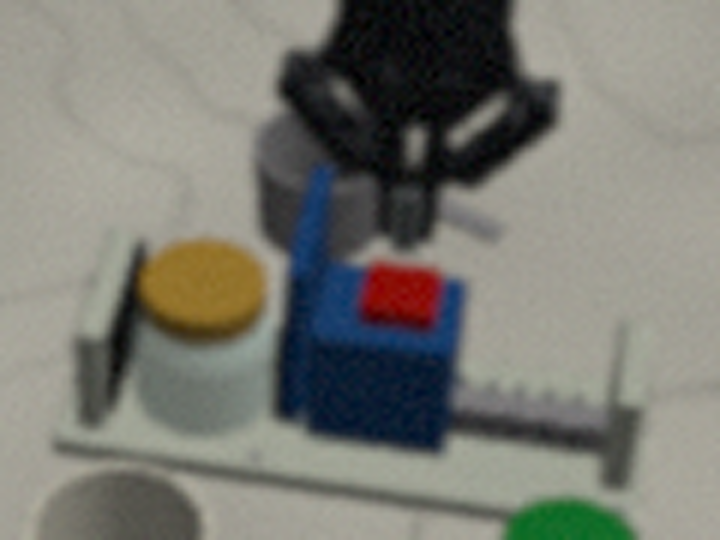

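The crop shows the closed tips at about (405,245), straight above the red pad at about (400,285). The knuckles clear the plate top, so I'll press down.

play_rows(translation=[[0,1,-20],[0,0,-8],[0,0,-4],[0,0,-3],[0,0,-3]], delta_rot=[[0,0,0],[0,0,0],[0,0,0],[0,0,0],[0,0,0]], gripper=[1,1,1,1,1])

```text
time_s: 3.6
position: [0.549, 0.1304, 0.089]
eef_rot: [[1.0, -0.029, 0.001], [-0.029, -1.0, 0.0], [0.001, -0.0, -1.0]]
ft_force: [-2.1, -0.4, 4.1]
opening: -0.0
grip_force: 1.7
```

play_rows(translation=[[0,0,-1],[0,0,0],[0,0,0]], delta_rot=[[0,0,0],[0,0,0],[0,0,0]], gripper=[1,1,1])

```text
time_s: 3.9
position: [0.549, 0.1304, 0.088]
eef_rot: [[1.0, -0.029, 0.001], [-0.029, -1.0, 0.0], [0.001, -0.0, -1.0]]
ft_force: [-1.3, 0.6, 4.8]
opening: 0.001
grip_force: 2.7
```

play_rows(translation=[[0,0,-1],[0,0,-1],[0,0,0]], delta_rot=[[0,0,0],[0,0,0],[0,0,0]], gripper=[1,1,1])

```text
time_s: 4.2
position: [0.5493, 0.1305, 0.0878]
eef_rot: [[1.0, -0.029, 0.003], [-0.029, -1.0, -0.0], [0.003, -0.0, -1.0]]
ft_force: [-6.8, -0.2, 20.7]
opening: 0.003
grip_force: 10.1
```

The release is bottomed: z is 0.088 and the force rose to about 20 N. Now I'll go up, over the plate and down in front of its upper face.

play_rows(translation=[[0,0,30],[0,0,45],[-1,-30,5],[-1,-40,0],[0,-10,0]], delta_rot=[[0,0,0],[0,0,0],[0,0,0],[0,0,0],[0,0,0]], gripper=[1,1,1,1,1])

```text
time_s: 4.7
position: [0.5469, 0.0477, 0.1658]
eef_rot: [[0.999, -0.032, 0.001], [-0.032, -0.999, -0.001], [0.001, 0.001, -1.0]]
ft_force: [-0.5, 1.4, -0.3]
opening: -0.0
grip_force: 0.0
```

play_rows(translation=[[0,0,-30],[0,0,-20],[0,0,-10],[0,0,0]], delta_rot=[[0,0,0],[0,0,0],[0,0,0],[0,0,0]], gripper=[1,1,1,1])

```text
time_s: 5.1
position: [0.5463, 0.0507, 0.1043]
eef_rot: [[1.0, -0.029, -0.002], [-0.029, -1.0, 0.0], [-0.002, -0.0, -1.0]]
ft_force: [-0.1, -0.1, 0.2]
opening: 0.001
grip_force: 0.0
```

Run:
```python
from m import *
f=grab_frame("scene")
save(f,"d2.png",(220,150,340,240),6);print(readout.state()["position"])
```

```text
[0.54689204 0.05066801 0.10537398]
```

View pics/d2.png

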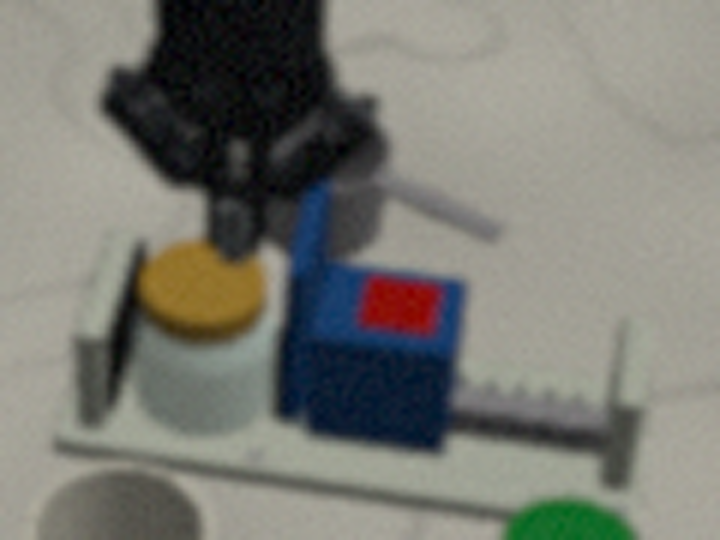

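The crop shows the pad flush on the block and the tips at about (235,255), hovering above the cap in front of the blue plate. I'll raise 8 mm to keep the linkage off the plate top, then push slowly along the clamp axis.

play_rows(translation=[[0,0,8],[0,8,0],[0,5,0],[0,5,0],[0,5,0]], delta_rot=[[0,0,0],[0,0,0],[0,0,0],[0,0,0],[0,0,0]], gripper=[1,1,1,1,1])

```text
time_s: 5.65
position: [0.547, 0.0737, 0.1137]
eef_rot: [[1.0, -0.029, 0.001], [-0.029, -1.0, -0.001], [0.001, 0.001, -1.0]]
ft_force: [1.1, -2.7, 1.2]
opening: 0.002
grip_force: 1.2
```

play_rows(translation=[[0,6,0],[1,8,0],[0,8,0],[0,8,0],[0,8,0]], delta_rot=[[0,0,0],[0,0,0],[0,0,0],[0,0,0],[0,0,0]], gripper=[1,1,1,1,1])

```text
time_s: 6.15
position: [0.5479, 0.1121, 0.1132]
eef_rot: [[1.0, -0.029, 0.0], [-0.029, -1.0, -0.0], [0.0, 0.0, -1.0]]
ft_force: [1.4, -2.5, 0.9]
opening: -0.008
grip_force: 1.2
```

play_rows(translation=[[0,6,0],[1,5,0],[0,5,0],[0,4,0],[0,3,0]], delta_rot=[[0,0,0],[0,0,0],[0,0,0],[0,0,0],[0,0,0]], gripper=[1,1,1,1,1])

```text
time_s: 6.65
position: [0.5487, 0.1347, 0.1132]
eef_rot: [[1.0, -0.029, -0.0], [-0.029, -1.0, 0.0], [-0.0, -0.0, -1.0]]
ft_force: [0.4, -2.4, -1.3]
opening: 0.001
grip_force: 1.1
```

play_rows(translation=[[0,2,0],[0,2,0],[0,0,0]], delta_rot=[[0,0,0],[0,0,0],[0,0,0]], gripper=[1,1,1])

```text
time_s: 6.95
position: [0.5487, 0.1383, 0.1133]
eef_rot: [[1.0, -0.029, -0.0], [-0.029, -1.0, -0.0], [-0.0, 0.0, -1.0]]
ft_force: [1.1, -4.7, -1.2]
opening: -0.002
grip_force: 1.4
```

play_rows(translation=[[0,1,0],[0,1,0],[0,1,0],[0,0,0]], delta_rot=[[0,0,0],[0,0,0],[0,0,0],[0,0,0]], gripper=[1,1,1,1])

```text
time_s: 7.35
position: [0.5488, 0.1387, 0.1133]
eef_rot: [[1.0, -0.03, -0.001], [-0.03, -1.0, -0.005], [-0.001, 0.005, -1.0]]
ft_force: [-0.4, -17.4, -0.3]
opening: -0.005
grip_force: 8.7
```

It has stopped with 17 N against the end stop. I'll back off and retreat upward.

play_rows(translation=[[0,-8,0],[0,-10,0],[0,0,40],[0,0,50],[0,0,40]], delta_rot=[[0,0,0],[0,0,0],[0,0,0],[0,0,0],[0,0,0]], gripper=[1,1,1,1,1])

```text
time_s: 7.85
position: [0.5487, 0.1233, 0.246]
eef_rot: [[1.0, -0.029, 0.002], [-0.029, -1.0, 0.001], [0.002, -0.001, -1.0]]
ft_force: [0.4, -1.2, -0.7]
opening: 0.003
grip_force: 0.0
```

play_rows(translation=[[-20,-20,10],[-20,-40,0],[-10,-40,0],[0,-20,0],[0,0,0]], delta_rot=[[0,0,0],[0,0,0],[0,0,0],[0,0,0],[0,0,0]], gripper=[1,1,1,1,1])

```text
time_s: 8.35
position: [0.4985, 0.0014, 0.2535]
eef_rot: [[0.999, -0.032, 0.001], [-0.032, -0.999, 0.0], [0.001, -0.0, -1.0]]
ft_force: [0.5, -0.2, -0.4]
opening: 0.004
grip_force: 0.0
```

Run:
```python
from m import *
f=grab_frame("scene");g=grab_frame("top")
save(f,"e.png",(150,150,390,300),3)
u,s=blob(g,("y",(180,172,284,216)));print(u,atz(g,u,.087))
u,s=blob(f,("r",(260,175,335,240)));print(u,atz(f,u,.088))
```

```text
Traceback (most recent call last):
  File "m.py", line 7, in blob
    n,l,s,c=cv2.connectedComponentsWithStats(m.astype(np.uint8)); i=1+np.argmax(s[1:,4]); return c[i]+[x0,y0],s[i]+[x0,y0,0,0,0]
                                                                      ~~~~~~~~~^^^^^^^^^
ValueError: attempt to get argmax of an empty sequence
```

View pics/e.png

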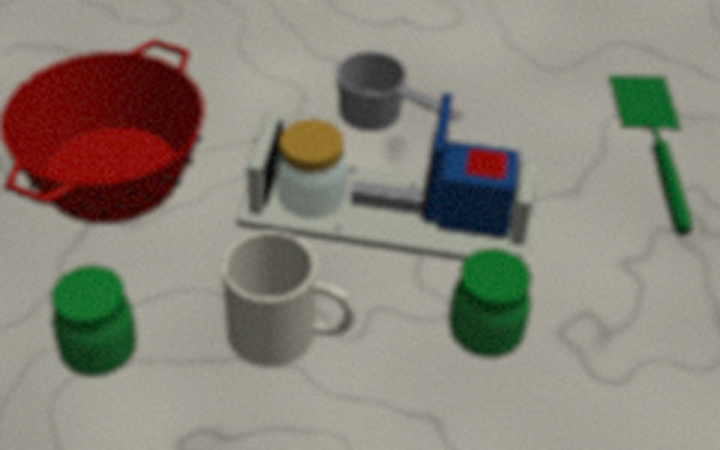

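The picture shows the blue jaw against the end stop at about (515,200) and the release flush at (488,162). The jar is standing at (312,170), everything else is in place and the arm is clear. The script error only came from the arm covering the jar in the top view.

```bash
python3 -c "
from workcell import hand_in;print(hand_in())"
```

```text
the job is handed in; nothing more can be done
None
```

The release is pressed fully down and the blue jaw is back against the white end stop. The jar and everything else looked in place in the last picture, the arm is clear, and the job is handed in; no verdict came back.

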